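Clamp the tall sleeve in the spring-jaw holder

ROBOT

A 7-joint arm with a two-finger parallel gripper is mounted at the origin on the work surface. World frame = base frame: x ahead of the robot, y to its left, z up, the work surface at z = 0. Lengths are in m, angles in rad, forces in N, time in s.
With the tool pointing down it reaches from about 0.425 to 0.925 m from the base axis. Payload 6.8 kg.
Tool frame: the origin (TCP) lies on the centre line of the jaws, within the pads' length; the fingertips stand 17 mm ahead of it and the grasp point (between the pads) lies 2 mm behind it; z points along the fingers, x is the direction in which the jaws open and shut, and the axes are right-handed (so a half turn about z gives the same grasp; the last joint's range is limited). The gripper opens to 85 mm and grips with 20 to 120 N. Pads are 22 mm wide; open, the fingers measure 114 mm over their backs; the gripper's body (76 mm by 85 mm) begins 54 mm behind the grasp point. The pads swing forward as they close: fully open they stand 13 mm farther back than shut.
Start: joints at [1.065, 0.477, 0.022, 1.555, -0.011, 1.109, -0.083], TCP at [0.261, -0.622, 0.248] pointing down, gripper open.
Joint ranges: [-2.96, 2.96], [-0.34, 2.1], [-1.41, 1.46], [0.24, 2.44], [-1.37, 4.51], [0.17, 1.92], [-2.96, 2.96]. Speed limits (rad/s): [2.39, 2.39, 3.14, 3.14, 3.14, 3.14, 3.14].

INTERFACE

Orientations are given as a unit quaternion [w, x, y, z].
In Python, from station import status, read_camera, camera_model, bot gives the robot as it stands.
- The arm moves only by the tool arm_command, never from a script. Its argument "series" is a list of rows, each a list of 3 entries, a list of its own where there are three numbers: the finger opening in mm, from 0 to 85.4, then the shift along the tool's x, y, z in mm, then the turn about the tool's z in rad. In form: [[gripper, [dx, dy, dz], roll], ...]. A call has 1 to 8 rows; each row is the pose to reach, as a shift and turn from the pose commanded when the call began, along the tool's axes at that moment; what a row does not reach only later rows make up. A row lasts 1/8 s, in which the tool goes at most 62.5 mm and 10.7 degrees, less where a joint would pass 70% of its speed; a pose out of reach is approached as far as the arm can. A call with a gripper value outside its range is refused whole. The fingers move at their own pace and stop on an object; "squeeze" is the grip in N (left out, the last holds). Time passes only in rows, so rows that repeat a pose let the fingers close. It gives the time, the measured TCP pose, the force and the opening at its end, in the units of the state.
- status.get_obs(): the state, without advancing time (a new reading comes with each control period).
- read_camera(name): name is "scene" or "top" or "wrist"; returns the picture (420x560x3 uint8, blue, green, red); there is no depth.
- camera_model(name): a dict with "fov_y" (degrees; the focal length in pixels is half the picture's height over the tangent of half this angle, whatever the lens; pixels are square), "cx", "cy" (the principal point, pixels), "R" (3x3) and "t" (3): a world point X has camera coordinates R X + t. Camera axes: x right, y down, z forward; pixel columns grow to the right and rows downward; lengths in m; the calibration is good to about 2 mm. A picture is of the moment at which its call begins: read the wrist's pose just before it. camera_model takes no time and is no camera call; for the wrist camera it gives the pose at the moment of the call.
- bot.hand_in(): hands the job in, once; it reports no verdict.
The state is a dict: "t": time; "q": joint angles; "joint_vel": joint speeds; "joint_torque": joint torques, N m; "eef_pos": TCP position; "tool_rot": TCP orientation; "contact_force": force on the tool from outside, world axes, zero at the start; "torque": the same for the moment, N m; "gripper_width": opening from 0.0 (shut) to 1.0 (fully open).
Only numpy, scipy, OpenCV 4.12 (cv2) and the standard library are available. Lean on these libraries where they do the work, as an engineer would, in place of code of your own. Each camera call takes 0.05 s, during which the arm holds its last target.

TASK

Clamp the tall plain aluminium sleeve in the spring-jaw holder, ready for cleaning: pick it up, press the sprung jaw back and lower the sleeve into the gap. It must end standing upright on the holder's base, against the fixed vee, with the jaw closed on it, and you let go. The low collar and the flanged bush of the same diameter are not wanted.

Things in the scene. Friction and masses are not known exactly. Their poses are not given: they have to be found in the camera images.
- sleeve_mid (a point): Centre of the wanted sleeve: a plain aluminium tube standing on end on the bench, 40 mm diameter, 80 mm tall, 0.18 kg, z its axis. A low collar (40 mm diameter, 30 mm tall) and a bush with a 72 mm flange (45 mm tall) stand in swapping places 110 mm or more off. Grip it 15 to 20 mm above its centre, fingers at the sides that will face the holder's y, to leave its lower half free.
- nest (a point): Top of the holder's base plate (20 mm above the bench; 260 by 90 mm, fixed) where the clamped sleeve's axis stands. x points level from the fixed vee to the jaw, the way the jaw is pressed back; y across, z up. Vee: steel stop 35 mm tall above the plate, 34 mm wide, apex 21 mm to -x. Vee and jaw are narrower than the sleeve, so fingers at its y sides have free room.
- jaw_top (a point): Middle of the top edge of the jaw's flat upright face, 74 mm above the base plate, moving with the jaw; axes as the nest's. The jaw is a steel plate 32 mm wide, coil spring and barrel behind it; at rest the face is 1 mm to -x of the nest. Push it back with the side of the held sleeve, coming from above the vee (underside 45 mm above the plate), then lower the sleeve in the gap.
- jaw (a joint): How far the jaw is pressed back, in m: 0 at rest (gap to vee apex 20 mm), 0.055 fully back (75 mm), 0.021 closed on the sleeve. It springs back at once when let go, with 5 N at 0 to 8 N fully back; damping adds 3 N at 0.1 m/s. With the sleeve held 10 mm beyond the nest in x the jaw is at 0.031 and the sleeve clears the vee; once let go the jaw slides it home to the vee.
There are look-alikes about, which are no part of the job. What is shaped like the part that bears sleeve_mid but red is not meant.

How it is judged:
On the way, in this order (a step that is already met when the one before it is completed fails the run):
1. the sleeve is picked up, its centre over 70 mm above the bench (height (world z) of sleeve_mid above 0.07 m), for 0.1 s.
2. the jaw is pressed back by more than 15 mm (value of joint jaw above 0.015 m), for 0.1 s.
At the end, for the whole second after the job is handed in: The sleeve stands on the holder's base plate (its centre 34 to 46 mm above the nest point and within 10 mm of it sideways), upright within 0.15 rad, at rest, with the jaw closed on it (joint between 0.015 and 0.028 m) (horizontal distance between sleeve_mid and nest below 0.01 m and z of sleeve_mid in the frame of nest between 0.034 and 0.046 m and angle between sleeve_mid's own z axis and vertical below 0.15 rad and value of joint jaw between 0.015 and 0.028 m and linear speed of sleeve below 0.02 m/s); the robot touches nothing.
It also fails if it takes over 38 s, if anything falls off the work surface, if the arm or the gripper's body presses on something with over 40 N, if the wrist force passes 120 N, or if a joint passes its speed limit or range.

## Working session

There is one attempt and no reset: what is moved stays moved. The work goes in short steps, Python scripts to look and compute and a tool call to move; the robot and the scene stay as the last step left them, time stands still between calls to the robot, and variables do not carry over. Pictures are saved under pics/ and viewed, and the job is handed in when it is done.

Besides the shell and the picture viewer there is one more tool, called after "Emit:" as name([rows], argument=value, ...), one row to a line, values as JSON. arm_command: Moves the arm, as the interface text tells. Its arguments: {"type":"object","properties":{"series":{"type":"array"},"squeeze":{"type":"number"}},"required":["series"]}

```bash
mkdir -p pics
python3 - <<'E'
from station import status, read_camera, camera_model, bot
import cv2
print(status.get_obs())
for n in ("scene","top","wrist"):
    m=camera_model(n); print(n,m)
    cv2.imwrite(f"pics/{n}0.png",read_camera(n))
E
```

```text
{'t': 0.0, 'q': array([ 1.0648756 ,  0.47782657,  0.02237069,  1.55647455, -0.0115122 ,
        1.10928005, -0.08311011]), 'joint_vel': array([-0.00053655, -0.00086958, -0.00035061,  0.0001304 ,  0.00100419,
       -0.00017207, -0.00165728]), 'joint_torque': array([-1.84856681e-04, -5.96452224e+01,  1.60809807e+00, -2.81202006e+01,
        1.25496762e-02,  9.32079682e-03,  4.68885986e-06]), 'eef_pos': array([ 0.26125493, -0.62177501,  0.24729878]), 'tool_rot': array([-4.53724216e-04,  8.32883238e-01, -5.53447963e-01, -8.11776032e-04]), 'contact_force': array([-0.10794089,  0.44286913,  0.58624725]), 'torque': array([-0.05745979,  0.05447804, -0.09102578]), 'gripper_width': 1.0012480225634952}
scene {'fov_y': 55.43554293642823, 'cx': 279.0699716359909, 'cy': 207.07950743472318, 'R': array([[ 0.05823881,  0.99822659,  0.01232554],
       [ 0.7729185 , -0.03727284, -0.6334096 ],
       [-0.6318269 ,  0.04641566, -0.77371852]]), 't': array([-0.02336764, -0.34262243,  1.11943336])}
top {'fov_y': 47.48634807973359, 'cx': 275.1933954583833, 'cy': 209.8403399254675, 'R': array([[-0.02058989, -0.99880659,  0.04428821],
       [-0.99424397,  0.01579705, -0.10596882],
       [ 0.10514273, -0.04621517, -0.99338269]]), 't': array([-0.03860437,  0.49563547,  0.90831914])}
wrist {'fov_y': 60.08598584461824, 'cx': 274.21923537273506, 'cy': 208.3821076951841, 'R': array([[ 0.38624702, -0.92239353, -0.00184552],
       [-0.87202738, -0.36580714,  0.32519747],
       [-0.30063514, -0.12399721, -0.94564433]]), 't': array([-0.67349244, -0.04264151,  0.38250464])}
```

View pics/scene0.png

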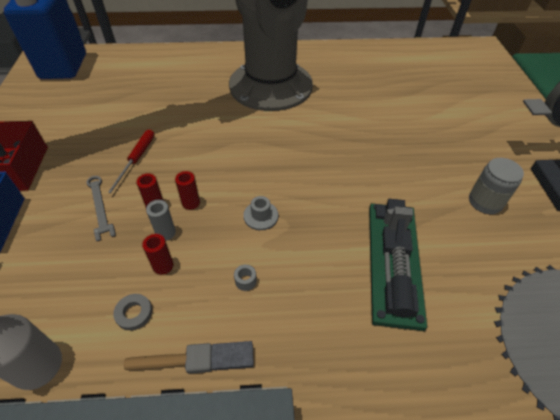

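View pics/top0.png

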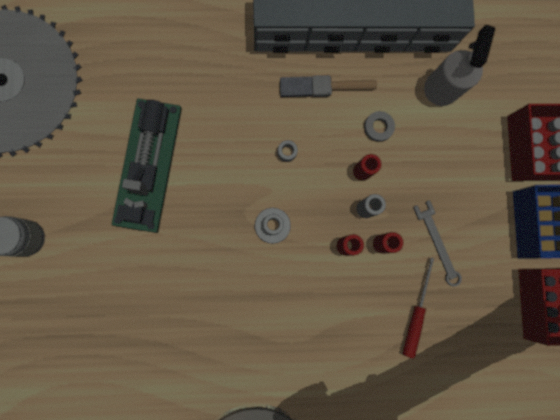

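View pics/wrist0.png

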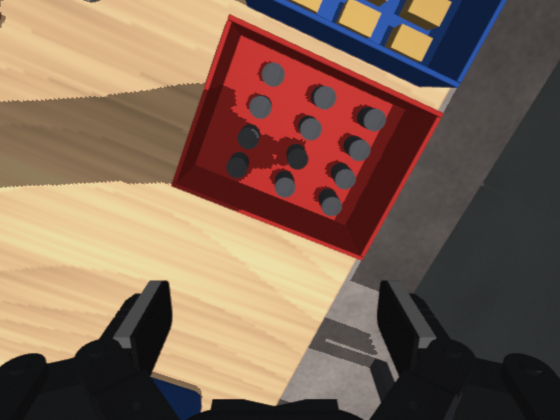

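Run:
```python
import cv2
s=cv2.imread("pics/scene0.png");t=cv2.imread("pics/top0.png")
def c(i,x,y,w,h,k,n): cv2.imwrite(f"pics/{n}.png",cv2.resize(i[y:y+h,x:x+w],None,fx=k,fy=k,interpolation=cv2.INTER_CUBIC))
c(s,110,160,190,140,4,"s_sl"); c(t,240,120,190,140,4,"t_sl")
c(s,350,190,100,140,4,"s_ho"); c(t,100,90,100,150,4,"t_ho")
```

```text
(no output)
```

View pics/s_sl.png

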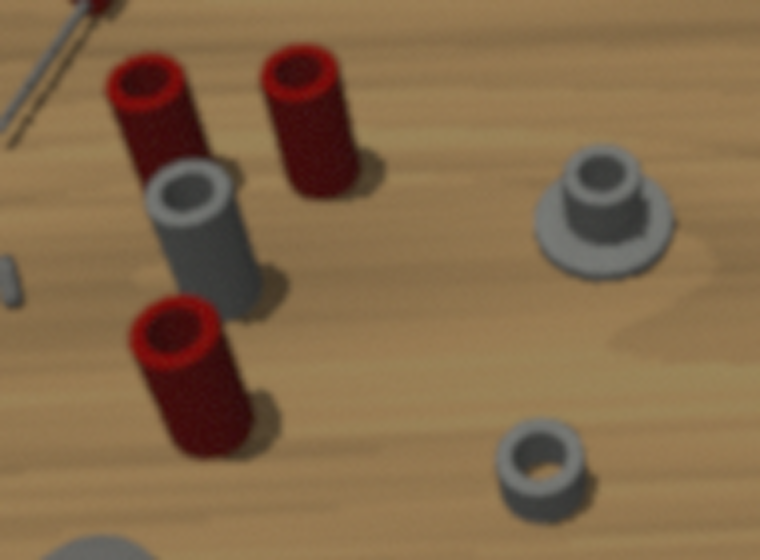

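View pics/t_sl.png

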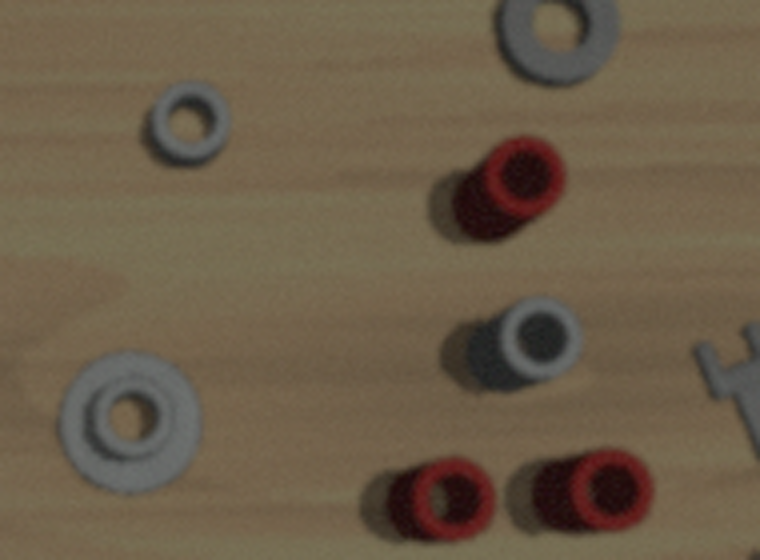

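View pics/s_ho.png

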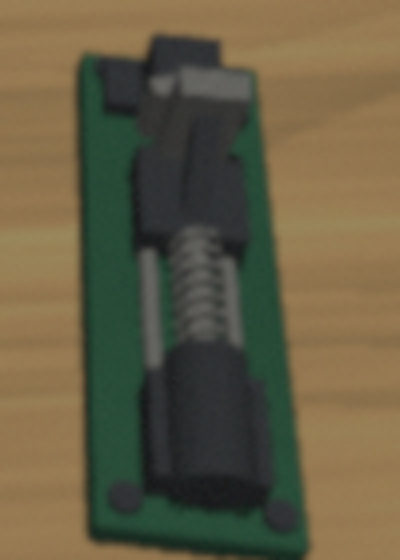

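View pics/t_ho.png

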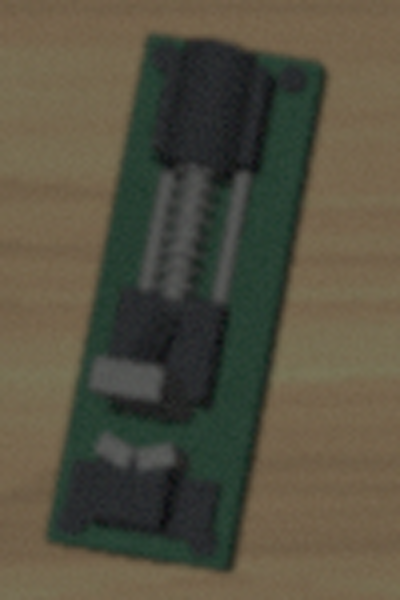

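```bash
cat > h.py <<'E'
import numpy as np, cv2
from station import status, read_camera, camera_model, bot
def K(m):
    f=210/np.tan(np.radians(m["fov_y"])/2); return np.array([[f,0,m["cx"]],[0,f,m["cy"]],[0,0,1]])
def P(m): return K(m)@np.c_[m["R"],m["t"]]
def ray(m,p):
    d=m["R"].T@np.linalg.solve(K(m),[p[0],p[1],1]); return -m["R"].T@m["t"],d/np.linalg.norm(d)
def tri(ms,ps):
    A=np.zeros((3,3));b=np.zeros(3)
    L=[ray(m,p) for m,p in zip(ms,ps)]
    for c,d in L:
        Q=np.eye(3)-np.outer(d,d);A+=Q;b+=Q@c
    X=np.linalg.solve(A,b)
    return X,[float(np.linalg.norm((np.eye(3)-np.outer(d,d))@(X-c))) for c,d in L]
def atz(m,p,z):
    c,d=ray(m,p); return c+d*(z-c[2])/d[2]
def cr(x,y,u,v,k=4): return (x+(u+.5)/k-.5,y+(v+.5)/k-.5)
def proj(m,X):
    h=P(m)@np.r_[X,1]; return h[:2]/h[2]
E
python3 - <<'E'
from h import *
np.set_printoptions(precision=4,suppress=True)
s=camera_model("scene");t=camera_model("top")
p=lambda n,a,b:print(n,*tri([s,t],[a,b]))
S=lambda u,v:cr(110,160,u,v);T=lambda u,v:cr(240,120,u,v)
p("sleeve top",S(190,192),T(540,338))
p("bush top",S(602,173),T(131,417))
p("collar top",S(541,455),T(189,122))
for a,b in [((148,83),(612,490)),((300,72),(453,498)),((175,333),(526,177))]: p("red",S(*a),T(*b))
S=lambda u,v:cr(350,190,u,v);T=lambda u,v:cr(100,90,u,v)
sc=[(82,57),(255,72),(308,548),(92,530)];tc=[(232,570),(50,540),(150,37),(325,65)]
C=[]
for a,b in zip(sc,tc):
    p("corner",S(*a),T(*b)); C.append(tri([s,t],[S(*a),T(*b)])[0])
    print("   z=.02:",atz(s,S(*a),.02),atz(t,T(*b),.02))
for i in range(4): print(np.linalg.norm(C[i]-C[(i+1)%4]))
for a,b in [((178,70),(160,396)),((248,70),(92,388))]: p("jaw",S(*a),T(*b))
E
```

```text
sleeve top [ 0.4972 -0.2314  0.0779] [0.00041910098222294094, 0.00041910098222305365]
bush top [ 0.4661 -0.0414  0.0434] [0.00044209022898274554, 0.00044209022898274104]
collar top [ 0.6138 -0.0733  0.0273] [2.6942652155863233e-06, 2.6942652155795695e-06]
red [ 0.4256 -0.2621  0.0762] [0.0009667702985842816, 0.000966770298584181]
red [ 0.4233 -0.1878  0.0778] [0.0001789621737614975, 0.00017896217376151113]
red [ 0.5742 -0.2282  0.0761] [0.0006749127065008016, 0.0006749127065008122]
corner [0.4563 0.184  0.0154] [0.0014598988474451569, 0.0014598988474452258]
   z=.02: [0.46   0.1839 0.02  ] [0.4557 0.1816 0.02  ]
corner [0.4722 0.2707 0.0176] [0.0009272916232638413, 0.0009272916232637974]
   z=.02: [0.4742 0.2705 0.02  ] [0.4718 0.269  0.02  ]
corner [0.7237 0.2243 0.018 ] [0.0002233874750385004, 0.00022338747503856954]
   z=.02: [0.7245 0.2237 0.02  ] [0.723  0.2236 0.02  ]
corner [0.7099 0.1378 0.0146] [0.00015685812205064773, 0.00015685812205061818]
   z=.02: [0.7122 0.1365 0.02  ] [0.7081 0.1368 0.02  ]
0.08817597220382412
0.2557440497417503
0.08764572841023624
0.2578187455232258
jaw [0.5301 0.1994 0.0941] [0.00012829048093258307, 0.0001282904809325841]
jaw [0.5338 0.2293 0.0968] [0.0002496462153632183, 0.00024964621536326586]
```

Look-alikes: red sleeves in the scene picture at (147,181), (185,178) and (154,243); the collar at (245,275); the flanged bush at (261,205). The wanted one is the tall grey tube with its top at (157,208) in scene and (375,204) in top. The crops show it as the only tall grey plain sleeve, top measured at z ≈ 0.078, with the collar at 0.027 and the bush at 0.043. Next I hover above it.

Emit:
arm_command([
  [85,[-30,-40,0],0.08],
  [85,[-65,-90,0],0.16],
  [85,[-105,-140,0],0.24],
  [85,[-140,-190,0],0.32],
  [85,[-175,-240,0],0.4],
  [85,[-210,-290,0],0.48],
  [85,[-245,-335,0],0.54],
  [85,[-269,-369,0],0.58],
])

```text
t: 1.15
eef_pos: [0.4985, -0.2284, 0.2482]
tool_rot: [0.0, -0.64, 0.768, 0.0]
contact_force: [-0.2, -1.0, -0.1]
gripper_width: 0.996
```

Emit:
arm_command([
  [85,[0,0,0],0],
  [85,[0,0,0],0],
])

```text
t: 1.4
eef_pos: [0.4969, -0.2321, 0.2481]
tool_rot: [-0.0, -0.64, 0.769, 0.0]
contact_force: [-0.3, -1.0, 0.0]
gripper_width: 0.997
```

Run:
```python
from h import *
from scipy.spatial.transform import Rotation as Ro
np.set_printoptions(precision=4,suppress=True)
o=status.get_obs();print(o["t"],o["eef_pos"],o["q"],o["joint_vel"]);w,x,y,z=o["tool_rot"];print(Ro.from_quat([x,y,z,w]).as_matrix())
m=camera_model("wrist");im=read_camera("wrist");cv2.imwrite("pics/w1.png",im);np.save("w1.npy",m,allow_pickle=True)
print(proj(m,[.497,-.231,.08]))
```

```text
1.4 [ 0.4969 -0.2321  0.2481] [ 0.3743  0.2725 -0.0619  1.857   0.0204  1.0132 -1.4494] [ 0.0198 -0.0025  0.0167  0.0014  0.001   0.0004 -0.0007]
[[-0.1815 -0.9834 -0.0008]
 [-0.9834  0.1815 -0.0005]
 [ 0.0006  0.0007 -1.    ]]
[273.0302 187.7774]
```

View pics/w1.png

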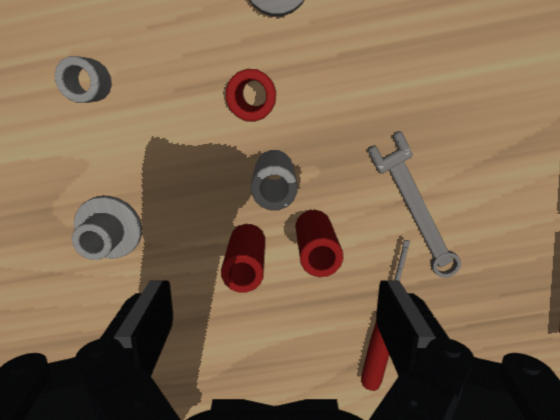

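Run:
```python
from h import *
im=cv2.imread("pics/w1.png")
cv2.imwrite("pics/w1c.png",cv2.resize(im[130:230,220:340],None,fx=6,fy=6,interpolation=cv2.INTER_CUBIC))
```

```text
(no output)
```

View pics/w1c.png

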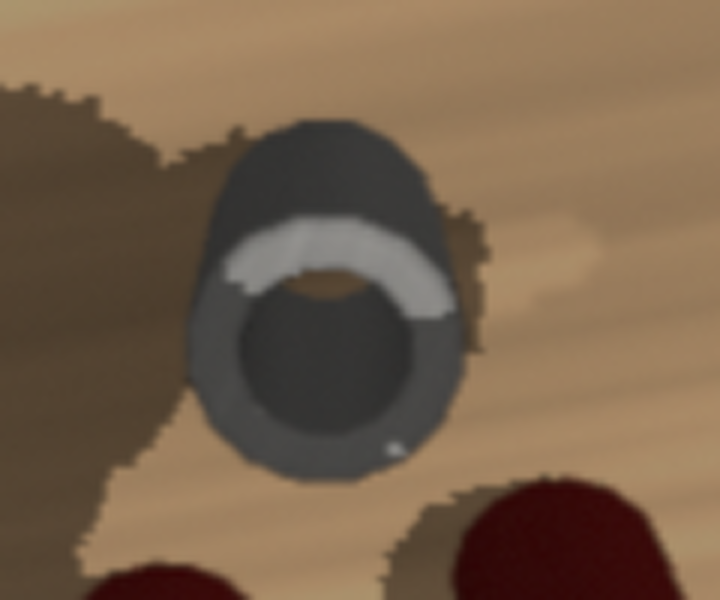

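Run:
```python
from h import *
m=np.load("w1.npy",allow_pickle=True).item();s=camera_model("scene");t=camera_model("top")
np.set_printoptions(precision=4,suppress=True)
pw=(274.4,187.8);ps=cr(110,160,190,192);pt=cr(240,120,540,338)
print(atz(m,pw,.08),atz(s,ps,.08),atz(t,pt,.08),tri([m,s],[pw,ps]),tri([m,t],[pw,pt]),tri([m,s,t],[pw,ps,pt]))
print(np.array(atz(m,(220+188/6,130+347/6),.08))-atz(m,(220+465/6,130+347/6),.08))
```

```text
[ 0.4968 -0.2321  0.08  ] [ 0.499  -0.2303  0.08  ] [ 0.497  -0.2313  0.08  ] (array([ 0.4955, -0.2318,  0.0756]), [0.00011594938675178817, 0.0001159493867518669]) (array([ 0.4969, -0.2318,  0.0794]), [0.0004040966797587099, 0.00040409667975867096]) (array([ 0.4968, -0.2317,  0.0777]), [0.0007181057773153378, 0.0006089672619246698, 0.0005604166483478202])
[0.0071 0.0383 0.    ]
```

Emit:
arm_command([
  [85,[0,0,45],0],
  [85,[0,0,95],0],
  [85,[0,0,145],0],
  [85,[0,0,180],0],
  [85,[0,0,192],0],
  [85,[0,0,192],0],
  [38,[0,0,192],0],
  [38,[0,0,192],0],
], squeeze=100)

```text
t: 2.45
eef_pos: [0.4984, -0.2318, 0.0577]
tool_rot: [0.001, -0.64, 0.769, -0.001]
contact_force: [0.0, -0.3, -0.3]
gripper_width: 0.6
```

Emit:
arm_command([
  [30,[0,0,0],0],
  [30,[0,0,0],0],
  [30,[0,0,0],0],
  [30,[0,0,0],0],
], squeeze=100)

```text
t: 2.95
eef_pos: [0.4984, -0.2317, 0.0577]
tool_rot: [0.001, -0.64, 0.769, -0.001]
contact_force: [-1.4, 0.0, 6.8]
gripper_width: 0.449
```

Emit:
arm_command([
  [30,[0,0,-10],0],
  [30,[0,0,-40],0],
  [30,[0,0,-80],0],
  [30,[0,0,-120],0],
  [30,[0,0,-150],0],
  [30,[0,0,-160],0],
  [30,[0,0,-160],0],
])

```text
t: 3.82
eef_pos: [0.4974, -0.2313, 0.2164]
tool_rot: [0.0, -0.64, 0.768, -0.0]
contact_force: [0.0, 0.3, -2.5]
gripper_width: 0.446
```

Run:
```python
from h import *
cv2.imwrite("pics/s2.png",read_camera("scene")[100:320,100:380].repeat(2,0).repeat(2,1))
```

```text
(no output)
```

View pics/s2.png

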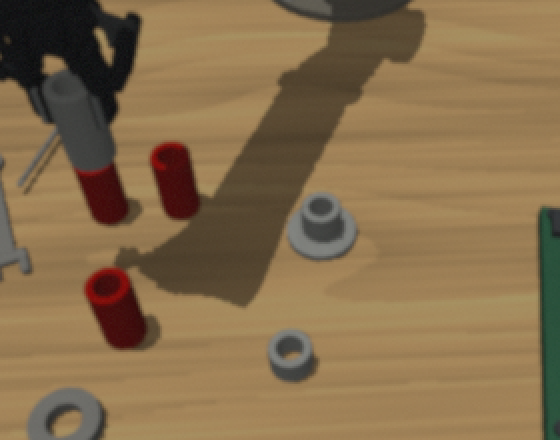

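Emit:
arm_command([
  [30,[-30,5,-10],0],
  [30,[-80,15,-20],0],
  [30,[-140,27,-30],0],
  [30,[-200,38,-35],0],
  [30,[-260,50,-35],0],
  [30,[-320,61,-35],0],
  [30,[-380,73,-35],0],
  [30,[-425,81,-35],0],
])

```text
t: 4.88
eef_pos: [0.4934, 0.2039, 0.2496]
tool_rot: [-0.001, -0.641, 0.768, 0.001]
contact_force: [0.6, -1.1, -1.4]
gripper_width: 0.449
```

Emit:
arm_command([
  [30,[-19,4,0],0],
  [30,[-19,4,0],0],
  [30,[-19,4,0],0],
])

```text
t: 5.25
eef_pos: [0.4945, 0.2183, 0.2505]
tool_rot: [-0.001, -0.639, 0.769, -0.0]
contact_force: [0.2, -0.7, -1.1]
gripper_width: 0.449
```

Run:
```python
from h import *
np.set_printoptions(precision=4,suppress=True)
o=status.get_obs();print(o["t"],o["eef_pos"],o["q"],o["joint_vel"],o["contact_force"])
m=camera_model("wrist");im=read_camera("wrist");cv2.imwrite("pics/w2.png",im);np.save("w2.npy",m,allow_pickle=True)
cv2.imwrite("pics/s3.png",read_camera("scene"))
```

```text
5.25 [0.4945 0.2183 0.2505] [-0.2548  0.2766 -0.3315  1.8559  0.105   1.0278 -2.3847] [ 0.0102 -0.0076  0.0047 -0.0015 -0.0013 -0.0012 -0.0041] [ 0.2389 -0.6801 -1.1404]
```

View pics/w2.png

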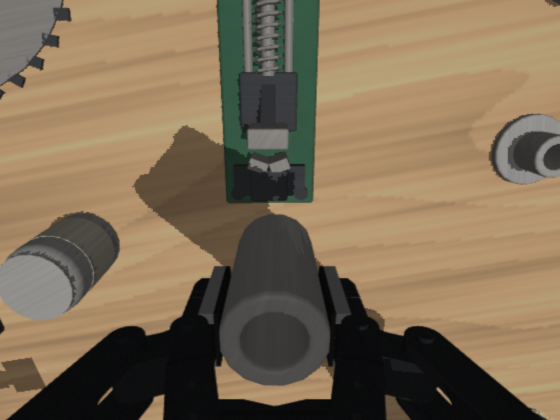

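View pics/s3.png

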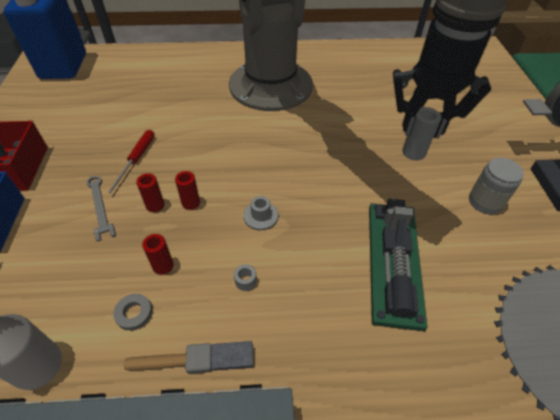

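Run:
```python
from h import *
im=cv2.imread("pics/w2.png")
cv2.imwrite("pics/w2c.png",cv2.resize(im[110:210,210:330],None,fx=6,fy=6,interpolation=cv2.INTER_CUBIC))
```

```text
(no output)
```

View pics/w2c.png

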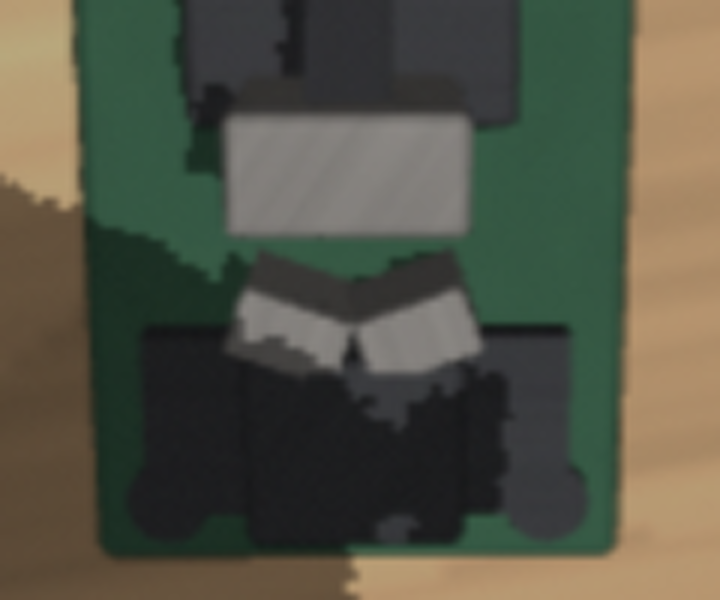

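Run:
```python
from h import *
np.set_printoptions(precision=4,suppress=True)
m=np.load("w2.npy",allow_pickle=True).item();s=camera_model("scene");t=camera_model("top")
W=lambda u,v:cr(210,110,u,v,6);S=lambda u,v:cr(350,190,u,v);T=lambda u,v:cr(100,90,u,v)
o=np.r_[0.533,0.214];
a=atz(m,W(226,236),.094);b=atz(m,W(470,236),.094);print("jaw edge",a,b,(a+b)/2,np.linalg.norm(a-b), np.degrees(np.arctan2(*(a-b)[:2])))
ap=atz(m,W(352,325),.055);print("apex",ap)
c=atz(m,W(103,553),.02);d=atz(m,W(613,552),.02);print("plate",c,d,(c+d)/2,np.linalg.norm(c-d),np.degrees(np.arctan2(*(c-d)[:2])))
e=atz(m,W(88,180),.02);f=atz(m,W(630,180),.02);print("edges",e,f,np.degrees(np.arctan2(*(e-c)[[1,0]])),np.degrees(np.arctan2(*(f-d)[[1,0]])),np.linalg.norm(e-f))
# triangulate jaw corners w/ top
print(tri([m,t,s],[W(226,236),T(92,388),S(248,70)]),tri([m,t,s],[W(470,236),T(160,396),S(178,70)]))
th=np.radians(-10.4);u=np.r_[np.cos(th),np.sin(th)]
print("nest from jaw",(a+b)[:2]/2+.001*u,"from apex",ap[:2]+.021*u,"from plate centre line", )
```

```text
jaw edge [0.5324 0.2325 0.094 ] [0.5266 0.2013 0.094 ] [0.5295 0.2169 0.094 ] 0.031775952803333264 10.66769514273408
apex [0.5098 0.2207 0.055 ]
plate [0.4714 0.2724 0.02  ] [0.4552 0.186  0.02  ] [0.4633 0.2292 0.02  ] 0.08793501104868712 10.559281184715175
edges [0.5341 0.2603 0.02  ] [0.5177 0.1736 0.02  ] -10.908109472560906 -11.216404032582739 0.08827689305348523
(array([0.5332, 0.2306, 0.0958]), [0.0017719043232786252, 0.0014162547727087393, 0.0005551222520465524]) (array([0.5286, 0.2003, 0.0931]), [0.002344278988329072, 0.0018058485262916228, 0.0007478713358349786])
nest from jaw [0.5305 0.2167] from apex [0.5305 0.2169] from plate centre line
```

Emit:
arm_command([
  [30,[-4.5,0,30],0],
  [30,[-4.5,0,70],0],
  [30,[-4.5,0,105],0],
  [30,[-4.5,0,122],0],
  [30,[-4.5,0,127],0],
  [30,[-4.5,0,127],0],
  [30,[-4.5,0,127],0],
], squeeze=115)

```text
t: 6.22
eef_pos: [0.496, 0.2255, 0.1256]
tool_rot: [0.001, -0.64, 0.769, -0.0]
contact_force: [-1.0, -0.1, -2.2]
gripper_width: 0.447
```

Run:
```python
from h import *
o=status.get_obs();print(o["t"],o["eef_pos"],o["contact_force"],o["gripper_width"])
im=read_camera("wrist");cv2.imwrite("pics/w3.png",im)
cv2.imwrite("pics/s4.png",cv2.resize(read_camera("scene")[60:340,320:520],None,fx=2.1,fy=2.1,interpolation=cv2.INTER_CUBIC))
```

```text
6.225 [0.49600673 0.22547135 0.12555524] [-0.97334425 -0.07938336 -2.16888213] 0.4472980129099217
```

View pics/w3.png

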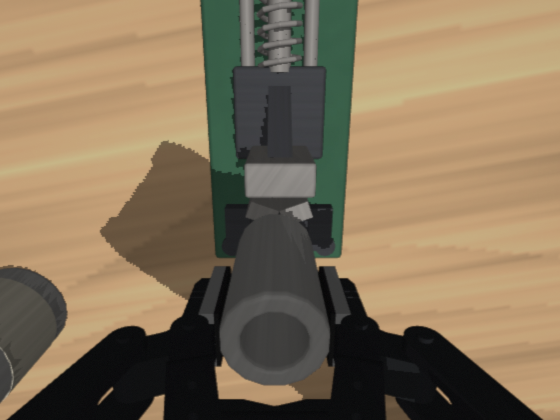

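View pics/s4.png

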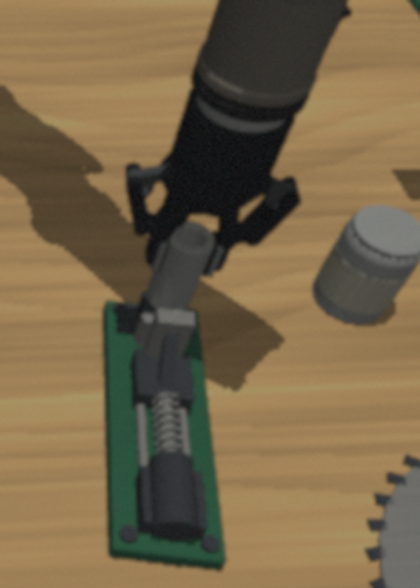

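Emit:
arm_command([
  [30,[2.5,-8,2],0],
  [30,[2.5,-15,2],0],
  [30,[2.5,-22,2],0],
  [30,[2.5,-28,2],0],
  [30,[2.5,-34,2],0],
  [30,[2.5,-40,2],0],
  [30,[2.5,-45,2],0],
  [30,[2.5,-49,2],0],
])

```text
t: 7.32
eef_pos: [0.5407, 0.214, 0.1216]
tool_rot: [-0.002, -0.64, 0.768, 0.001]
contact_force: [-6.9, 1.9, 1.7]
gripper_width: 0.442
```

Emit:
arm_command([
  [30,[0,0,0],0],
  [30,[0,0,0],0],
])

```text
t: 7.58
eef_pos: [0.5408, 0.214, 0.1216]
tool_rot: [-0.002, -0.64, 0.768, 0.001]
contact_force: [-6.4, 0.0, 1.1]
gripper_width: 0.445
```

Run:
```python
from h import *
o=status.get_obs();print(o["t"],o["eef_pos"],o["contact_force"],o["gripper_width"])
m=camera_model("wrist");np.save("w4.npy",m,allow_pickle=True)
im=read_camera("wrist");cv2.imwrite("pics/w4.png",im)
cv2.imwrite("pics/s5.png",cv2.resize(read_camera("scene")[60:340,320:520],None,fx=2.1,fy=2.1,interpolation=cv2.INTER_CUBIC))
cv2.imwrite("pics/t5.png",cv2.resize(read_camera("top")[60:260,60:260],None,fx=3,fy=3,interpolation=cv2.INTER_CUBIC))
```

```text
7.575 [0.54079759 0.21399716 0.12159472] [-6.40793225  0.013416    1.10636039] 0.4452535590049838
```

View pics/w4.png

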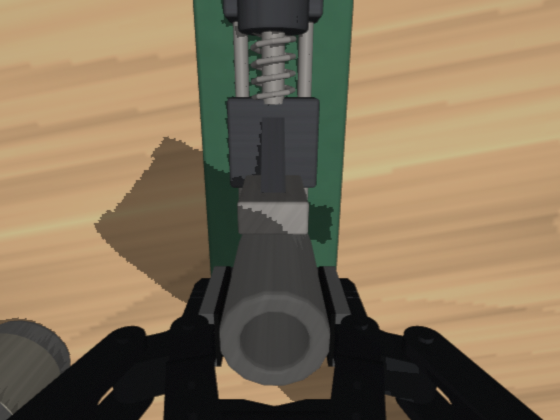

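View pics/s5.png

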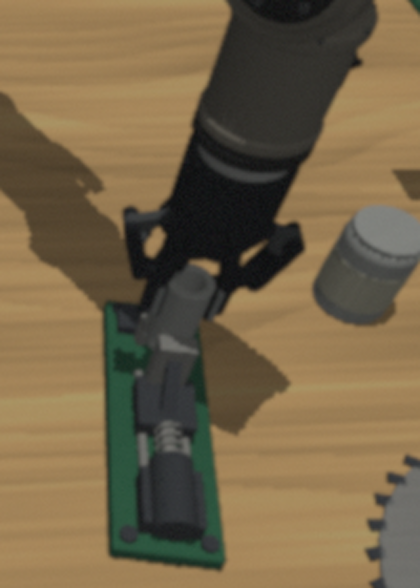

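View pics/t5.png

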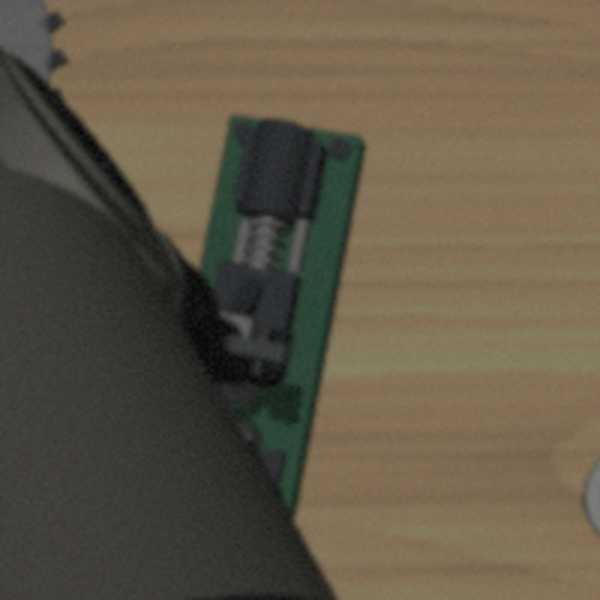

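Run:
```python
from h import *
np.set_printoptions(precision=4,suppress=True)
m=np.load("w4.npy",allow_pickle=True).item()
im=cv2.imread("pics/w4.png");cv2.imwrite("pics/w4c.png",cv2.resize(im[170:270,210:330],None,fx=6,fy=6,interpolation=cv2.INTER_CUBIC))
a=atz(m,(238,234),.094);b=atz(m,(308,234),.094);j=((a+b)/2)[:2]
u=np.r_[np.cos(np.radians(-10.5)),np.sin(np.radians(-10.5))];v=np.r_[-u[1],u[0]]
d=j-[.5295,.2169];print(j,"jaw",d@u,d@v)
o=status.get_obs();
for n in ([.5305,.2168],[.5312,.216]): e=o["eef_pos"][:2]-n;print("tcp rel nest",e@u,e@v)
w,x,y,z=o["tool_rot"]
from scipy.spatial.transform import Rotation as Ro
print(Ro.from_quat([x,y,z,w]).as_matrix())
```

```text
[0.558  0.2114] jaw 0.029020232527862972 -0.00019522312142807336
tcp rel nest 0.01059944265341562 -0.0008679590609659704
tcp rel nest 0.009765375797727101 -0.0002089200027593208
[[-0.1805 -0.9836 -0.0047]
 [-0.9836  0.1805 -0.0009]
 [ 0.0018  0.0045 -1.    ]]
```

View pics/w4c.png

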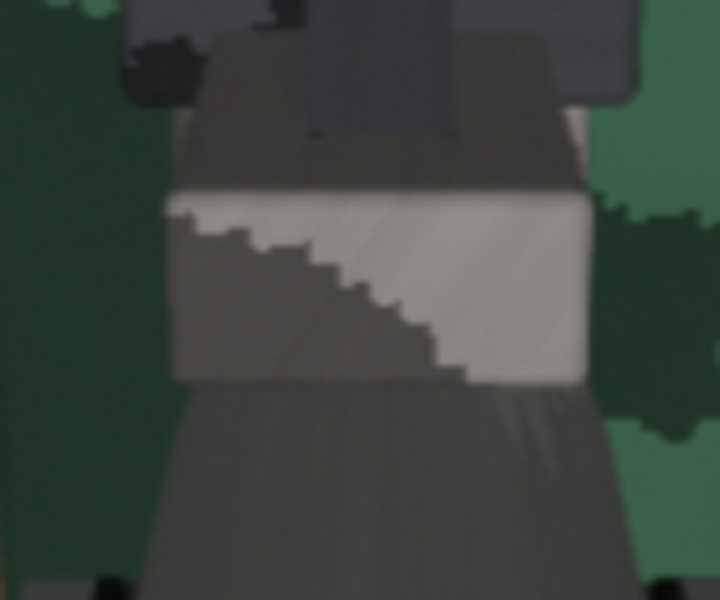

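Emit:
arm_command([
  [30,[0,-2,4],0],
  [30,[0,-2,11],0],
  [30,[0,-2,18],0],
  [30,[0,-2,25],0],
  [30,[0,-2,32],0],
  [30,[0,-2,38],0],
  [30,[0,-2,41],0],
  [30,[0,-2,41],0],
])

```text
t: 8.72
eef_pos: [0.5425, 0.2139, 0.0802]
tool_rot: [-0.002, -0.64, 0.768, 0.001]
contact_force: [-7.3, 2.9, -1.9]
gripper_width: 0.444
```

Run:
```python
from h import *
o=status.get_obs();print(o["t"],o["eef_pos"],o["contact_force"],o["gripper_width"])
m=camera_model("wrist");np.save("w5.npy",m,allow_pickle=True)
im=read_camera("wrist");cv2.imwrite("pics/w5.png",im)
cv2.imwrite("pics/s6.png",cv2.resize(read_camera("scene")[140:340,340:500],None,fx=3,fy=3,interpolation=cv2.INTER_CUBIC))
```

```text
8.725 [0.54245874 0.2139462  0.08019734] [-7.3405996   2.86597012 -1.86102768] 0.4436962299370499
```

View pics/w5.png

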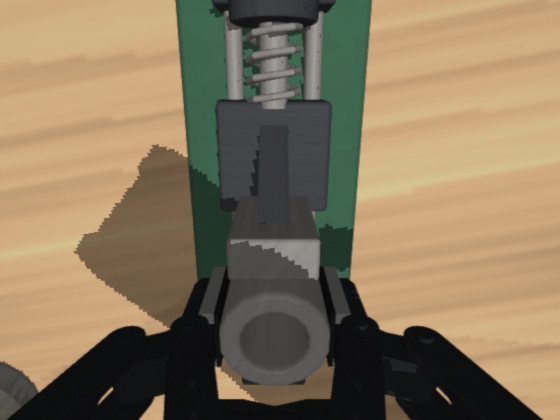

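View pics/s6.png

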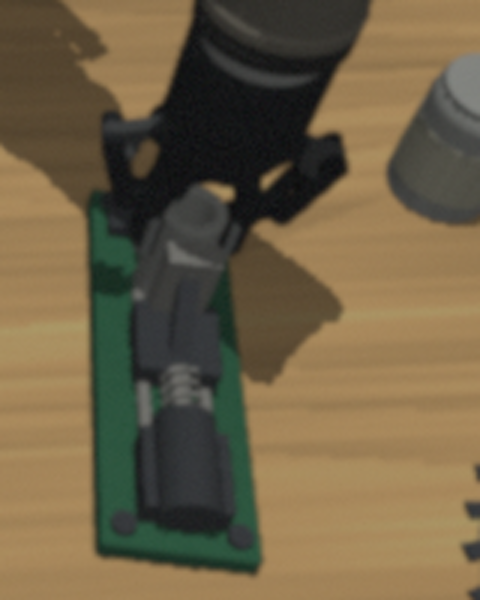

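Emit:
arm_command([
  [30,[0,0,1],0],
  [30,[0,0,2],0],
  [30,[0,0,2.5],0],
  [30,[0,0,2.5],0],
])

```text
t: 9.32
eef_pos: [0.5428, 0.214, 0.0782]
tool_rot: [-0.002, -0.64, 0.768, 0.001]
contact_force: [-6.7, 0.6, 0.9]
gripper_width: 0.446
```

Emit:
arm_command([
  [30,[0,0,0.5],0],
  [30,[0,0,1],0],
  [30,[0,0,1],0],
])

```text
t: 9.7
eef_pos: [0.5429, 0.214, 0.0779]
tool_rot: [-0.002, -0.64, 0.768, 0.001]
contact_force: [-8.6, 0.1, 5.8]
gripper_width: 0.448
```

Emit:
arm_command([
  [30,[0,2,0],0],
  [30,[0,4,0],0],
  [30,[0,6,0],0],
  [30,[0,7,0],0],
  [30,[0,7,0],0],
  [30,[0,7,0],0],
])

```text
t: 10.45
eef_pos: [0.5377, 0.2149, 0.0778]
tool_rot: [-0.0, -0.64, 0.768, 0.0]
contact_force: [-5.3, 1.0, 4.3]
gripper_width: 0.445
```

Emit:
arm_command([
  [46,[0,0,0],0],
  [55,[0,0,0],0],
  [65,[0,0,0],0],
  [75,[0,0,0],0],
  [75,[0,0,0],0],
  [75,[0,0,0],0],
])

```text
t: 11.2
eef_pos: [0.538, 0.2147, 0.0778]
tool_rot: [0.0, -0.64, 0.769, -0.0]
contact_force: [0.3, -0.1, -0.5]
gripper_width: 0.88
```

Run:
```python
from h import *
o=status.get_obs();print(o["t"],o["eef_pos"],o["contact_force"],o["gripper_width"])
m=camera_model("wrist");np.save("w6.npy",m,allow_pickle=True)
im=read_camera("wrist");cv2.imwrite("pics/w6.png",im)
cv2.imwrite("pics/s7.png",cv2.resize(read_camera("scene")[140:340,340:500],None,fx=3,fy=3,interpolation=cv2.INTER_CUBIC))
```

```text
11.2 [0.53802712 0.21467731 0.07781669] [ 0.26197158 -0.10188423 -0.47824754] 0.8800178853559699
```

View pics/w6.png

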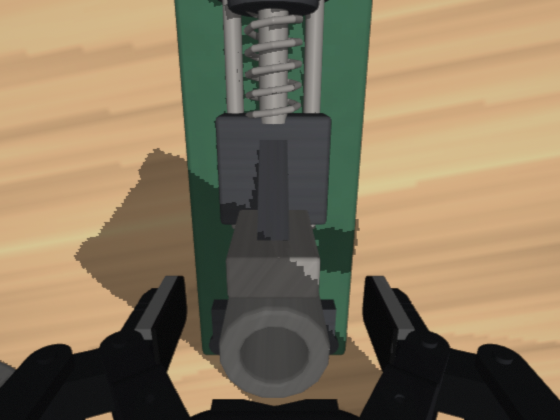

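View pics/s7.png

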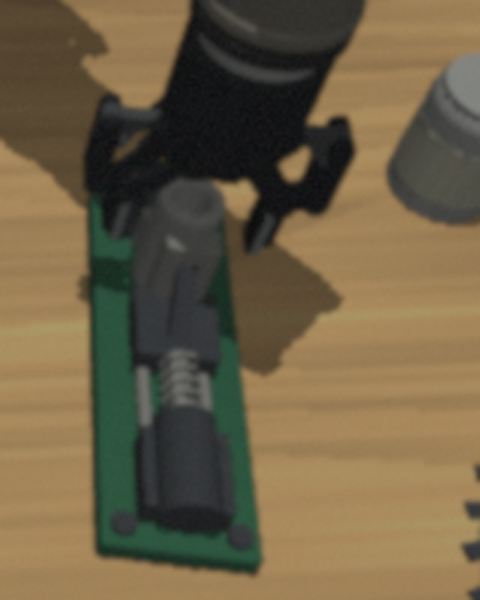

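Emit:
arm_command([
  [75,[0,0,-15],0],
  [75,[0,0,-40],0],
  [75,[0,0,-80],0],
  [75,[0,0,-120],0],
  [75,[0,0,-160],0],
  [75,[0,0,-180],0],
  [75,[0,0,-180],0],
  [75,[0,0,-180],0],
])

```text
t: 12.3
eef_pos: [0.5374, 0.2144, 0.2572]
tool_rot: [-0.001, -0.64, 0.769, 0.0]
contact_force: [-0.6, 0.2, 0.6]
gripper_width: 0.877
```

Run:
```python
from h import *
o=status.get_obs();print(o["t"],o["eef_pos"],o["contact_force"],o["gripper_width"])
m=camera_model("wrist");np.save("w7.npy",m,allow_pickle=True)
im=read_camera("wrist");cv2.imwrite("pics/w7.png",cv2.resize(im[110:310,180:380],None,fx=3,fy=3,interpolation=cv2.INTER_CUBIC))
cv2.imwrite("pics/s8.png",cv2.resize(read_camera("scene")[140:340,340:500],None,fx=3,fy=3,interpolation=cv2.INTER_CUBIC))
```

```text
12.3 [0.5374388  0.21439593 0.25717956] [-0.62409756  0.23345519  0.58880449] 0.8766939908210719
```

View pics/w7.png

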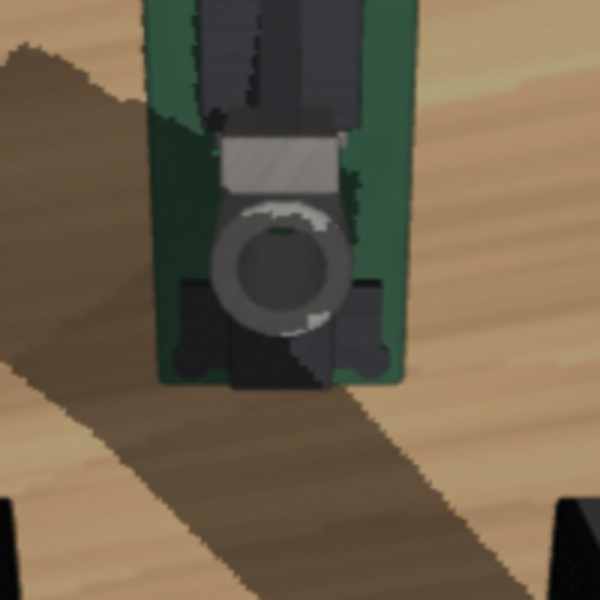

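View pics/s8.png

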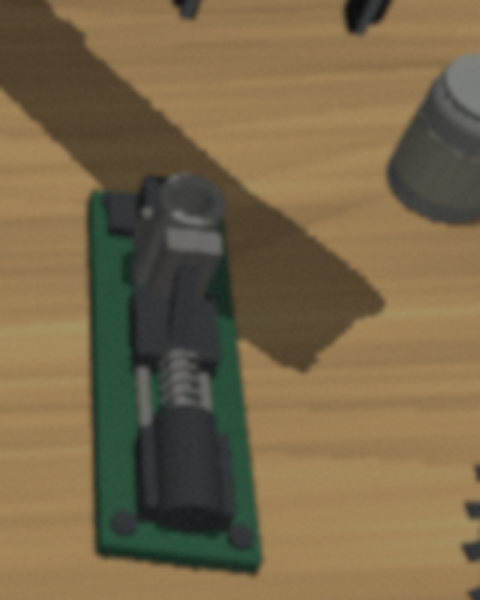

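Run:
```python
from h import *
np.set_printoptions(precision=4,suppress=True)
m=np.load("w7.npy",allow_pickle=True).item();s=camera_model("scene")
W=lambda u,v:cr(180,110,u,v,3)
u=np.r_[np.cos(np.radians(-10.5)),np.sin(np.radians(-10.5))];v=np.r_[-u[1],u[0]]
pw=W(281,268);ps=cr(340,140,191,201,3)
X=tri([m,s],[pw,ps]);print("top tri",X)
for z in (.1,): 
  c=atz(m,pw,z);d=c[:2]-[.5305,.2168];print("top at .1",c,"rel nest",d@u,d@v)
j=(atz(m,W(220,193),.094)+atz(m,W(338,193),.094))/2;d=j[:2]-[.5295,.2169];print("jaw",j,d@u,d@v)
print(status.get_obs()["joint_vel"])
```

```text
top tri (array([0.5289, 0.2168, 0.0929]), [1.9048093815071066e-05, 1.9048093815132655e-05])
top at .1 [0.5311 0.2163 0.1   ] rel nest 0.0006818819495594993 -0.0003409660326320843
jaw [0.5504 0.2133 0.094 ] 0.021234244981485264 0.00028445408726039304
[-0.0014  0.0054  0.0008 -0.0017 -0.0007  0.0006 -0.0002]
```

```bash
python3 -c "
from station import bot
print(bot.hand_in())"
```

```text
the job is handed in; nothing more can be done
None
```

The tall aluminium sleeve is clamped in the holder and I handed the job in at about 12.4 s. No verdict was reported. I gripped it about 20 mm above its centre, pressed the jaw back about 30 mm from above the vee, and lowered it until the force showed it on the base. I then slid it most of the way to the vee, opened the fingers and drew the gripper up clear.

| Last check (wrist picture) | Measured | Wanted |
|---|---|---|
| Sleeve axis from the nest, sideways | under 1 mm | under 10 mm |
| Jaw opening | 21.2 mm | 15 to 28 mm |

- **Upright and free:** the sleeve looks upright in both views, and the outside force on the tool is about zero.
- **Disagreement:** triangulating the sleeve's top from the wrist and scene cameras gave 0.093 m where 0.100 m is expected. The same camera pair read 4 mm low on the sleeve before the pick, and the sleeve cannot sit below the base. I put this down to the scene camera's calibration and my pixel reading, and did not measure it further.

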